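# Close the vacuum test chamber and hold the sprung suction rod at its mark

### The job

Set the loose lid onto the open test chamber so that it sits seated and level and let go of it (lower it on, do not drop it). Only then draw the pump's sprung telescoping rod out by its blue handle until its yellow pointer stands over the red mark on the scale, and finish still holding it there with the gripper. Leave the red mark where it is set, and leave the gas detector, the brass adapter and the screwdriver alone.

Things in the scene. Friction and masses are not known exactly. Their poses are not given: they have to be found in the camera images.
- lid: Loose round lid: aluminium disc 94 mm across with a black rubber plug below (74 mm across, 6 mm deep) and an upright orange knob on top (22 mm across). Origin: centre of the plug's underside, z up: disc at z 6 to 12 mm, knob 12 to 42 mm. About 0.18 kg. Starts plug down on the bench, left or right of the stand. Seated, the plug is in the chamber, the disc on the rim: origin 6 mm below the rim.
- stand: Test stand fixed to the bench: black plate 280 (its x) x 270 (y) x 15 mm high. Origin: centre of its underside. Its -x side, with the handle, faces the robot. Pump barrel: dark cylinder 34 mm across along x at y -65, from x 0 (mouth) to 125 mm, top 62 mm above the bench; the rod slides out of the mouth towards -x. Green gauge 60 mm across at x 85, y 0, top 71 mm above the bench.
- chamber_rim (a point): Centre of the open mouth of the test chamber, at rim height, 75 mm above the bench: an aluminium cup 90 mm across outside, 82 mm inside, 60 mm high, open at the top, standing at x 20, y 75 mm of the stand. Its axes are the stand's.
- rod_handle (a point): Centre of the top of the pump rod's handle: upright blue plate 14 mm thick along the rod (stand's x), 32 mm wide across it, 26 to 110 mm above the bench. Its top 45 mm stands above all else near it and can be pinched from above, through the thickness or across the width. Rod home: 45 mm free between handle and barrel mouth, bridged by the 10 mm rod 45 mm above the bench.
- rod_pointer (a point): Tip of the yellow pointer, a thin bar that sticks out of the handle's side towards the stand's -y, 42 mm above the bench and moving with the rod. It passes 5 mm or more above the scale and the red mark.
- rod (a joint): How far the rod is drawn out, m: 0 home (held by the spring), stop at 0.070; it moves along the stand's -x. Spring: about 5 N at home, rising by 1.1 N per 10 mm; it springs back home if let go.
- mark (a joint): Setting of the red mark along the scale, m, in the same measure as rod: the pointer stands over the middle of the mark when rod equals mark. It is set somewhere from 0.030 to 0.060 and held by friction.
- mark_top (a point): Middle of the top face of the red mark, a block 10 mm long (along the stand's x) and 24 mm wide on the aluminium scale rail beside the rod, 33 mm above the bench. Its axes are the stand's.
- detector: Bystander: teal gas detector lying flat, 68 x 120 x 34 mm high, on the other side of the stand from the lid. Origin: centre of its underside.
- adapter: Bystander: brass hose adapter standing upright, 32 mm across, 32 mm tall. Origin: centre of its underside.
- screwdriver: Bystander: screwdriver lying on the bench, 170 mm long. Origin: on the bench near its middle, x towards the tip.
Mind the look-alikes: they are no part of the job. Of the things that look like the lid, take the one that is farthest to the robot's left at the start.

How it is judged (in metres and radians):
On the way, in this order (a step that is already met when the one before it is completed fails the run):
1. the lid is seated level on the chamber and let go (horizontal distance between lid and chamber_rim below 0.006 m and z of lid in the frame of chamber_rim between -0.009 and -0.0035 m and angle between lid's own z axis and vertical below 0.06 rad and contact force between the fingers and lid below 0.1 N), for 0.3 s.
2. the rod is held with its pointer over the red mark (x of rod_pointer in the frame of mark_top between -0.005 and 0.005 m and velocity of joint rod between -0.02 and 0.02 m/s and contact force between the fingers and rod above 3 N), for 0.3 s.
At the end, for the whole second after the job is handed in: The lid is seated in the chamber (within 6 mm of its axis, plug 3.5 to 9 mm below the rim, tilt under 0.06 rad) and not touched by the fingers; the rod is at rest with its pointer within 5 mm of the middle of the red mark along the scale, the fingers holding the rod with more than 3 N (all of step 1 and all of step 2); the arm keeps its last pose, push and grip.
It fails at once if the lid is let go more than 15 mm above its seat over the chamber (horizontal distance between lid and chamber_rim below 0.06 m and z of lid in the frame of chamber_rim above 0.009 m and contact force between the fingers and lid below 0.02 N).
It fails at once if the rod is drawn more than 10 mm while the lid is not seated (value of joint rod above 0.01 m and not (horizontal distance between lid and chamber_rim below 0.006 m and z of lid in the frame of chamber_rim between -0.009 and -0.0035 m and angle between lid's own z axis and vertical below 0.06 rad)).
It fails at once if the red mark is shifted by more than 4 mm (distance of mark_top from where it was at the start of the episode above 0.004 m).
It fails at once if a bystander (detector, adapter, screwdriver) is moved more than 30 mm (distance of any of detector, adapter, screwdriver from where it was at the start of the episode above 0.03 m).
It also fails if it takes over 51 s, if anything falls off the work surface, if the arm or the gripper's body presses on something with over 40 N, if the wrist force passes 120 N, or if a joint passes its speed limit or range.

### The arm

A 6-joint arm with a two-finger parallel gripper is mounted at the origin on the work surface. World frame = base frame: x ahead of the robot, y to its left, z up, the work surface at z = 0. Lengths are in mm, angles in rad, forces in N, time in s.
With the tool pointing down it reaches from about 275 to 750 mm from the base axis. Payload 10.2 kg.
Tool frame: the origin (TCP) lies at the very end of the fingers, on their centre line; the grasp point (between the pads) lies 19 mm behind it; z points along the fingers, y is the line along which they close (so a half turn about z gives the same grasp; the last joint's range is limited). The gripper opens to 85 mm and grips with 20 to 120 N. Pads are 22 mm wide; open, the fingers measure 114 mm over their backs; the gripper's body (76 mm by 85 mm) begins 54 mm behind the grasp point. The pads swing forward as they close: fully open they stand 13 mm farther back than shut.
Start: joints at [1.051, 0.313, 1.498, -0, 1.331, -0.223], TCP at [153.555, 502.048, 231.294] pointing down, gripper open.
Joint ranges: [-2.94, 2.94], [-0.97, 2.17], [0.19, 2.56], [-1.23, 4.37], [0.02, 3.11], [-2.88, 2.88]. Speed limits (rad/s): [2.39, 2.39, 3.01, 3.14, 3.14, 3.14].

### API

Orientations are given as a unit quaternion [w, x, y, z].
In Python, from rig import * gives the robot as it stands. The module is installed in compiled form; this text tells all that it offers.
- The arm moves only by the shell command python3 -m crank 'ROWS' [FORCE]. ROWS is JSON, a list that holds one entry, the list of rows, each a list of 7 numbers: the shift along the tool's x, y, z in units of 25 mm (1.0 is 25 mm), then the turn, a rotation vector about the tool's x, y, z in units of 8 degrees (1.0 is 8 degrees), then the finger opening in mm, from 0 to 85.4. A call has exactly 8 rows; each row shifts and turns the commanded pose from where the row before left it, along the tool's axes as they then stand; what a row does not reach is not made up. A row lasts 1/10 s, in which the tool goes at most 50 mm and 8.59 degrees, less where a joint would pass 70% of its speed; a pose out of reach is approached as far as the arm can. A call is refused whole if a number of a shift passes 1 or a number of a turn 1, either way. A call with a gripper value outside its range is refused whole. The fingers move at their own pace and stop on an object; FORCE is the grip in N (left out, the last holds). Time passes only in rows, so rows that do not move let the fingers close, or fill a call up. It gives the time, the measured TCP pose, the force, the opening and the grip force at its end, in the units of the state.
- sense(): the state, without advancing time (a new reading comes with each control period).
- capture(name): name is "scene" or "side" or "wrist"; returns the picture (400x640x3 uint8, blue, green, red); there is no depth.
- camera_model(name): a dict with "fx", "fy", "cx", "cy" (pixels), "world_from_camera" (4x4, takes a point from camera to world coordinates); the wrist camera has in their place "T_tool_cam" (4x4, takes a point from camera to tool coordinates, whose origin is the TCP and whose axes are the flange's). Camera axes: x right, y up, looking along -z (the intrinsics and any distortion apply to the point x, -y, -z); pixel columns grow to the right and rows downward; lengths in mm; the calibration is good to about 2 mm. A picture is of the moment at which its call begins: read the wrist's pose just before it. camera_model takes no time and is no camera call.
- finish_job(): hands the job in; it is judged then, once.
The state is a dict: "time_s": time; "joints": joint angles; "dq": joint speeds; "tau": joint torques, N m; "eef_pos": TCP position; "ee_rot": TCP orientation; "force": force on the tool from outside, world axes, zero at the start; "wrist_torque": the same for the moment, N m; "grip_width": opening from 0.0 (shut) to 1.0 (fully open); "grip_force": force on a finger pad.
Only numpy, scipy, OpenCV 4.12 (cv2) and the standard library are available. Lean on these libraries where they do the work, as an engineer would, in place of code of your own. Each camera call takes 0.05 s, during which the arm holds its last target. There are 200 camera calls.

## Working session

There is one attempt and no reset: what is moved stays moved. The work goes in short steps, Python scripts to look and compute and a shell command to move; the robot and the scene stay as the last step left them, time stands still between calls to the robot, and variables do not carry over. Pictures are saved under pics/ and viewed, at most 10 in all, crops included, and the job is handed in when it is done.

```bash
mkdir -p pics; python3 - <<'E'
from rig import *
import cv2,numpy as np
s=sense();print(s)
for n in("scene","side","wrist"):
    im=capture(n);cv2.imwrite(f"pics/{n}0.png",im)
    m=camera_model(n);print(n,{k:np.round(v,3).tolist() for k,v in m.items()})
E
```

```text
{'time_s': 0.0, 'joints': array([ 1.05063790e+00,  3.13449194e-01,  1.49845801e+00, -1.34742455e-05,
        1.33100879e+00, -2.23350414e-01]), 'dq': array([-0.00081781, -0.00026151,  0.00014989,  0.00098934, -0.00077202,
       -0.00049529]), 'tau': array([ 4.80710605e-04, -4.12266719e+01, -2.59742653e+01, -1.65780484e-04,
        4.14381473e-03,  2.01831904e-05]), 'eef_pos': array([153.39987555, 501.80904092, 230.72761524]), 'ee_rot': array([-2.34255728e-04,  1.47858253e-01,  9.89008341e-01, -6.18849326e-04]), 'force': array([0.43026802, 0.53187947, 0.13303003]), 'wrist_torque': array([-0.01092335,  0.00233093, -0.00392477]), 'grip_force': 0.0, 'grip_width': 1.0013252393776833}
scene {'fx': 463.021, 'fy': 463.021, 'cx': 321.245, 'cy': 205.319, 'world_from_camera': [[0.609, -0.626, 0.487, 1090.645], [0.793, 0.469, -0.389, -487.6], [0.015, 0.623, 0.782, 1051.426], [0.0, 0.0, 0.0, 1.0]]}
side {'fx': 444.84, 'fy': 444.84, 'cx': 324.986, 'cy': 192.397, 'world_from_camera': [[-0.986, 0.065, -0.151, 298.815], [-0.163, -0.513, 0.843, 1131.802], [-0.022, 0.856, 0.516, 797.749], [0.0, 0.0, 0.0, 1.0]]}
wrist {'fx': 289.164, 'fy': 289.164, 'cx': 324.058, 'cy': 195.741, 'T_tool_cam': [[0.0, 0.956, 0.293, 74.453], [1.0, -0.0, -0.0, 0.5], [-0.0, 0.293, -0.956, -141.953], [0.0, 0.0, 0.0, 1.0]]}
```

View pics/scene0.png

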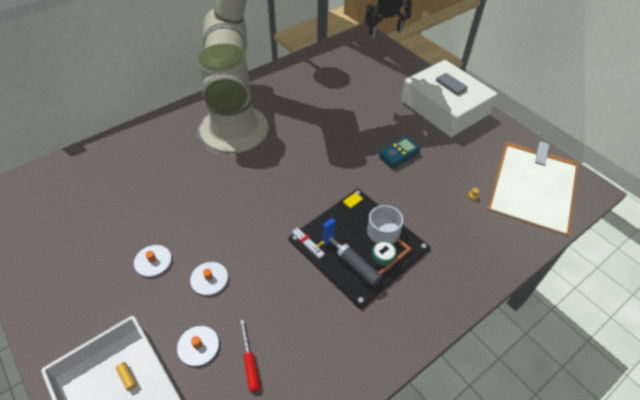

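View pics/side0.png

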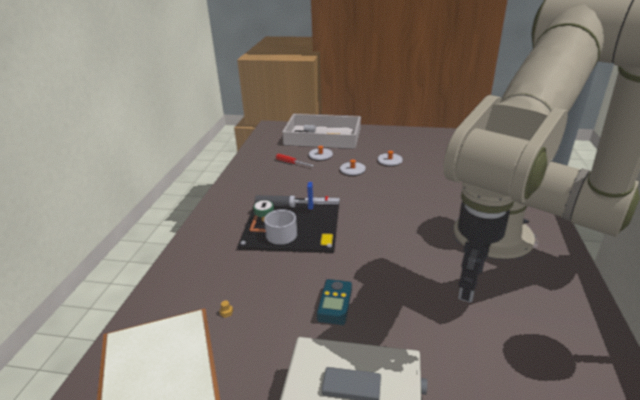

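The scene view shows three lid-like discs, at (152,260), (209,278) and (198,346). The stand is near (360,247), with the cup at (385,220), blue handle at (329,230) and red mark near (307,240). The side view shows the discs at (390,158), (352,168) and (320,153), the handle at (310,195) and the cup at (281,227). Next I'll triangulate them.

```bash
cat > h.py <<'E'
from rig import *
import cv2,numpy as np
from scipy.spatial.transform import Rotation as R
def shot(n):
    s=sense();m=camera_model(n);im=capture(n)
    if n=="wrist":
        T=np.eye(4);q=s["ee_rot"];T[:3,:3]=R.from_quat(np.r_[q[1:],q[0]]).as_matrix();T[:3,3]=s["eef_pos"]
        W=T@m["T_tool_cam"]
    else: W=np.array(m["world_from_camera"])
    return im,m,W
def ray(c,p):
    _,m,W=c
    d=W[:3,:3]@np.array([(p[0]-m["cx"])/m["fx"],-(p[1]-m["cy"])/m["fy"],-1]);return W[:3,3],d/np.linalg.norm(d)
def onz(c,p,z):
    o,d=ray(c,p);return o+d*(z-o[2])/d[2]
def tri(c1,p1,c2,p2):
    o,d=ray(c1,p1);q,e=ray(c2,p2)
    A=np.stack([d,-e],1);t=np.linalg.lstsq(A,q-o,rcond=None)[0]
    a=o+d*t[0];b=q+e*t[1];return (a+b)/2,np.linalg.norm(a-b)
def proj(c,P):
    _,m,W=c;v=W[:3,:3].T@(np.asarray(P)-W[:3,3]);return np.array([m["cx"]+m["fx"]*v[0]/-v[2],m["cy"]-m["fy"]*v[1]/-v[2]])
def blobs(im,lo,hi,amin=8):
    h=cv2.cvtColor(im,cv2.COLOR_BGR2HSV);k=cv2.inRange(h,np.array(lo),np.array(hi))
    n,l,st,ce=cv2.connectedComponentsWithStats(k)
    return [(ce[i].round(1).tolist(),st[i].tolist()) for i in range(1,n) if st[i][4]>=amin],l
E
python3 - <<'E'
from h import *
A=shot("scene");B=shot("side")
for nm,lo,hi in(("orange",(5,150,120),(16,255,255)),("blue",(108,130,60),(125,255,255)),("red",(0,150,90),(4,255,255)),("yellow",(22,150,120),(35,255,255))):
    for n,c in(("scene",A),("side",B)):
        print(nm,n,blobs(c[0],lo,hi,4)[0])
for a in((151,257),(208,273),(197,342)):
    for z in (12,27): print(a,z,onz(A,a,z).round())
    for b in((390,155),(352,164),(320,150)): 
        p,e=tri(A,a,B,b); print("  ",b,p.round(),round(e,1))
for p in((357,190),(290,239),(363,306),(430,246)):print("corner",p,onz(A,p,15).round())
x=cv2.resize(A[0][180:380,120:340],None,fx=3,fy=3,interpolation=cv2.INTER_CUBIC);cv2.imwrite("pics/crop1.png",x[:600])
E
```

```text
orange scene [([404.0, 244.5], [403, 244, 3, 2, 4]), ([149.7, 255.4], [146, 252, 7, 9, 42]), ([207.2, 273.5], [204, 269, 7, 10, 48]), ([195.6, 341.5], [192, 337, 8, 11, 64])]
orange side [([320.3, 148.6], [319, 146, 4, 7, 18]), ([390.0, 153.6], [388, 151, 5, 7, 25]), ([352.5, 162.4], [351, 160, 4, 7, 20]), ([104.0, 342.5], [104, 339, 1, 8, 8]), ([103.3, 351.0], [103, 348, 2, 7, 7]), ([101.8, 365.6], [101, 361, 2, 10, 11]), ([100.2, 381.2], [100, 379, 2, 6, 8]), ([99.5, 388.5], [99, 386, 2, 6, 6]), ([99.0, 395.0], [99, 393, 1, 5, 5]), ([216.8, 397.8], [216, 397, 2, 3, 4])]
blue scene [([328.5, 229.5], [323, 217, 13, 28, 247])]
blue side [([309.9, 195.4], [308, 182, 5, 27, 98])]
red scene [([304.2, 237.8], [300, 235, 9, 7, 20]), ([251.3, 372.3], [244, 352, 16, 40, 411])]
red side [([285.5, 158.0], [277, 154, 18, 9, 90])]
yellow scene [([394.5, 144.5], [394, 144, 2, 2, 4]), ([399.2, 148.6], [398, 148, 3, 2, 5]), ([403.5, 152.5], [403, 152, 2, 2, 4]), ([352.4, 199.8], [343, 193, 20, 15, 166]), ([319.9, 243.3], [317, 241, 6, 5, 15]), ([123.8, 374.1], [119, 365, 11, 20, 61])]
yellow side [
[... 158 characters left out ...]
]
(151, 257) 12 [ 313. -433.   12.]
(151, 257) 27 [ 324. -434.   27.]
   (390, 155) [ 321. -434.   26.] 3.6
   (352, 164) [ 411. -412.   40.] 133.9
   (320, 150) [ 507. -402.  121.] 197.6
(208, 273) 12 [ 445. -338.   12.]
(208, 273) 27 [ 454. -340.   27.]
   (390, 155) [ 376. -352.   26.] 136.3
   (352, 164) [ 456. -340.   29.] 1.7
   (320, 150) [ 543. -339.  103.] 75.9
(197, 342) 12 [ 591. -447.   12.]
(197, 342) 27 [ 598. -448.   27.]
   (390, 155) [ 428. -469.  -54.] 243.5
   (352, 164) [ 510. -457.  -59.] 90.2
   (320, 150) [ 597. -448.   26.] 1.1
corner (357, 190) [462. 148.  15.]
corner (290, 239) [ 486. -110.   15.]
corner (363, 306) [755. -82.  15.]
corner (430, 246) [730. 177.  15.]
```

View pics/crop1.png

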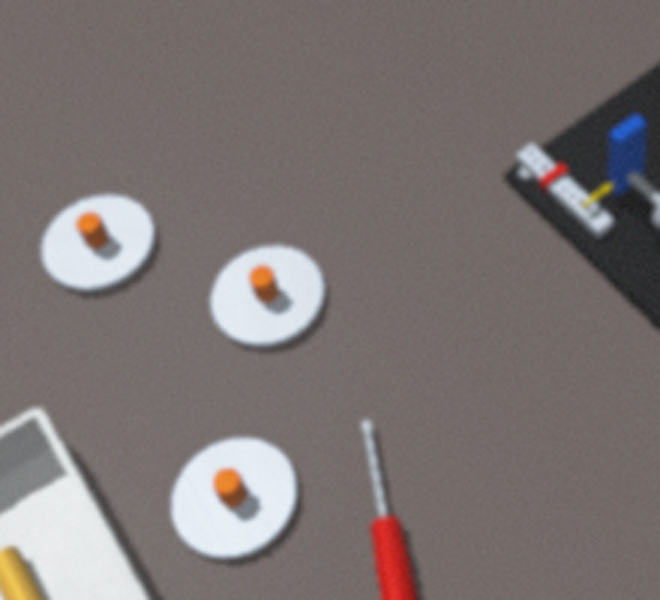

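Of the three look-alikes, (152,260) is at y −434, (209,278) at y −340 and (198,346) at y −448. The one at scene pixel (209,278), world (456,−340), is farthest left, and the crop shows it as the right-hand disc. Its knob triangulates to z≈29 mm, which fits the 12–42 mm range. I'll move there now.

```bash
python3 -m crank '[[[-0.7,-1,0,0,0,0,85],[-0.7,-1,0,0,0,0,85],[-0.7,-1,0,0,0,0,85],[-0.7,-1,0,0,0,0,85],[-0.7,-1,0,0,0,0,85],[-0.7,-1,0,0,0,0,85],[-0.7,-1,0,0,0,0,85],[-0.7,-1,0,0,0,0,85]]]'
python3 -m crank '[[[-0.7,-1,0,0,0,0,85],[-0.7,-1,0,0,0,0,85],[-0.7,-1,0,0,0,0,85],[-0.7,-1,0,0,0,0,85],[-0.7,-1,0,0,0,0,85],[-0.7,-1,0,0,0,0,85],[-0.7,-1,0,0,0,0,85],[-0.7,-1,0,0,0,0,85]]]'
python3 -m crank '[[[-0.8,-1,0.1,0,0,0,85],[-0.8,-1,0.1,0,0,0,85],[-0.8,-1,0.1,0,0,0,85],[-0.8,-1,0.1,0,0,0,85],[-0.8,-1,0.1,0,0,0,85],[-0.8,-1,0.1,0,0,0,85],[-0.8,-1,0.1,0,0,0,85],[-0.8,-1,0.1,0,0,0,85]]]'
cat > w.py <<'E'
import sys
from h import *
def delta(T):
    s=sense();q=s["ee_rot"];Rm=R.from_quat(np.r_[q[1:],q[0]]).as_matrix()
    return (Rm.T@(np.array(T)-s["eef_pos"])/25).round(2),Rm
E
python3 - <<'E'
from w import *
s=sense();print(s["time_s"],s["eef_pos"],s["joints"].round(2));print(delta((456,-340,150)))
E
```

```text
time_s: 1.05
eef_pos: [229.0, 268.7, 231.3]
ee_rot: [0.0, 0.148, 0.989, 0.0]
force: [0.2, 0.4, -0.1]
grip_width: 0.995
grip_force: 0.0
time_s: 1.85
eef_pos: [304.5, 36.4, 231.4]
ee_rot: [0.0, 0.148, 0.989, -0.0]
force: [0.2, 0.4, 0.2]
grip_width: 0.995
grip_force: 0.0
time_s: 2.65
eef_pos: [399.1, -201.7, 211.1]
ee_rot: [-0.0, 0.148, 0.989, 0.0]
force: [0.9, -0.7, 0.8]
grip_width: 0.997
grip_force: 0.0
2.65 [ 399.12769136 -201.71258069  211.09436879] [-0.73  0.16  1.75  0.    1.23 -2.  ]
(array([-3.79, -4.62,  2.44]), array([[-9.56203873e-01,  2.92701471e-01, -4.09879854e-05],
       [ 2.92701467e-01,  9.56203871e-01,  9.38334024e-05],
       [ 6.66580453e-05,  7.77266194e-05, -9.99999995e-01]]))
```

```bash
python3 -m crank '[[[-0.76,-0.92,0.3,0,0,0,85],[-0.76,-0.92,0.3,0,0,0,85],[-0.76,-0.92,0.3,0,0,0,85],[-0.76,-0.92,0.3,0,0,0,85],[-0.76,-0.92,0.3,0,0,0,85],[0,0,0,0,0,-0.95,85],[0,0,0,0,0,-0.95,85],[0,0,0,0,0,-0.95,85]]]'
python3 - <<'E'
from w import *
W=shot("wrist");cv2.imwrite("pics/w1.png",W[0])
A=shot("scene")
b,_=blobs(W[0],(5,150,100),(16,255,255),30);print(b)
pw=min(b,key=lambda t:np.hypot(*(np.array(t[0])-proj(W,(456,-340,27)))))[0]
print(pw,proj(W,(456,-340,27)),tri(W,pw,A,(207.2,273.5)))
k=cv2.inRange(cv2.cvtColor(W[0],cv2.COLOR_BGR2HSV),np.array((0,0,165)),np.array((180,50,255)))
for c in cv2.findContours(k,0,2)[0]:
    if cv2.contourArea(c)>500:
        hull=cv2.convexHull(c); P=np.array([onz(W,p[0],12)[:2] for p in hull],np.float32)
        print(len(c),cv2.contourArea(c),cv2.minEnclosingCircle(P),cv2.boundingRect(c))
E
```

```text
time_s: 3.45
eef_pos: [456.0, -338.2, 173.4]
ee_rot: [-0.0, -0.053, 0.999, 0.0]
force: [-0.5, 1.1, -0.5]
grip_width: 0.999
grip_force: 0.0
[([225.3, 20.3], [214, 8, 23, 26, 453]), ([317.9, 184.2], [309, 173, 19, 23, 346])]
[317.9, 184.2] [321.88541994 182.53560217] (array([ 456.9796948 , -343.37145681,   31.96434215]), np.float64(1.134477256816321))
68 830.0 ((599.89111328125, -432.4757080078125), 42.401519775390625) (227, 256, 31, 59)
52 502.5 ((577.902099609375, -473.1755676269531), 35.67438507080078) (180, 247, 40, 39)
230 16333.5 ((621.2643432617188, -648.4840087890625), 156.83786010742188) (0, 170, 120, 201)
124 5680.5 ((456.2677307128906, -344.0663146972656), 46.945587158203125) (275, 135, 87, 85)
105 6885.5 ((321.5801086425781, -435.42022705078125), 46.97002029418945) (185, 0, 101, 83)
```

View pics/w1.png

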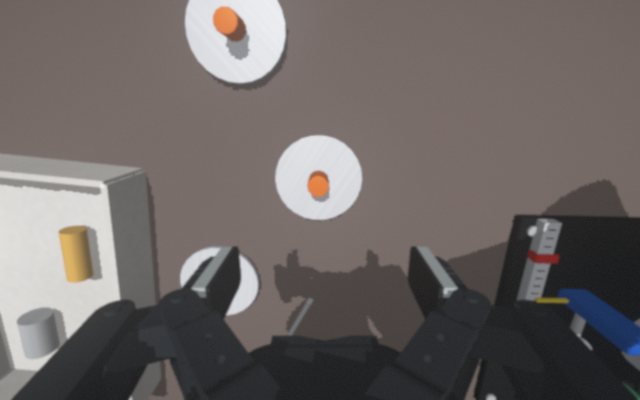

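The wrist view shows the chosen lid at (318,178), with its knob at (318,184). The disc's contour at z=12 gives a radius of 46.95 mm, where 47 is expected, so its centre is (456.3,−344.1). Now I'll descend and grip.

```bash
python3 -m crank '[[[0,-0.22,0.9,0,0,0,60],[0,0,0.9,0,0,0,60],[0,0,0.9,0,0,0,60],[0,0,0.9,0,0,0,60],[0,0,0.9,0,0,0,60],[0,0,0.9,0,0,0,60],[0,0,0.5,0,0,0,60],[0,0,0.3,0,0,0,60]]]' 40
python3 -m crank '[[[0,0,0,0,0,0,10],[0,0,0,0,0,0,10],[0,0,0,0,0,0,10],[0,0,0,0,0,0,10],[0,0,0,0,0,0,10],[0,0,0,0,0,0,10],[0,0,0,0,0,0,10],[0,0,0,0,0,0,10]]]' 40
```

```text
time_s: 4.35
eef_pos: [456.4, -343.4, 18.0]
ee_rot: [-0.0, -0.05, 0.999, 0.0]
force: [0.2, -0.1, 0.4]
grip_width: 0.704
grip_force: 0.0
time_s: 5.15
eef_pos: [457.1, -344.2, 19.9]
ee_rot: [0.001, -0.05, 0.999, -0.001]
force: [0.4, -0.0, 5.4]
grip_width: 0.243
grip_force: 39.4
```

```bash
python3 -m crank '[[[0,0,-0.5,0,0,0,10],[0,0,-1,0,0,0,10],[0,0,-1,0,0,0,10],[0,0,-1,0,0,0,10],[0,0,-1,0,0,0,10],[0,0,-1,0,0,0,10],[-0.2,0.5,-0.8,0,0,0,10],[-0.5,1,-0.2,0,0,0,10]]]'
python3 -m crank '[[[-0.6,1,0,0,0,0,10],[-0.6,1,0,0,0,0,10],[-0.6,1,0,0,0,0,10],[-0.6,1,0,0,0,0,10],[-0.6,1,0,0,0,0,10],[-0.6,1,0,0,0,0,10],[-0.6,1,0,0,0,0,10],[-0.6,1,0,0,0,0,10]]]'
python3 -m crank '[[[-0.6,1,0,0,0,0,10],[-0.6,1,0,0,0,0,10],[-0.6,0.7,0,0,0,0,10],[-0.4,0,0,0,0,0,10],[0,0,0,0,0,0,10],[0,0,0,0,0,0,10],[0,0,0,0,0,0,10],[0,0,0,0,0,0,10]]]'
python3 - <<'E'
from w import *
W=shot("wrist");A=shot("scene");B=shot("side")
import pickle;pickle.dump((W,A,B),open("v2.pkl","wb"))
cv2.imwrite("pics/w2.png",W[0])
cv2.imwrite("pics/s2.png",np.hstack([cv2.resize(A[0][140:320,260:460],(400,360)),cv2.resize(B[0][110:260,220:370],(400,360))]))
E
```

```text
time_s: 5.95
eef_pos: [470.3, -305.7, 184.3]
ee_rot: [0.001, -0.049, 0.999, -0.002]
force: [1.1, 0.7, -1.8]
grip_width: 0.241
grip_force: 39.4
time_s: 6.75
eef_pos: [569.5, -92.2, 181.9]
ee_rot: [-0.0, -0.051, 0.999, 0.0]
force: [1.2, -1.1, -2.3]
grip_width: 0.239
grip_force: 39.4
time_s: 7.55
eef_pos: [617.0, -21.2, 181.5]
ee_rot: [-0.0, -0.05, 0.999, 0.0]
force: [-0.1, 0.5, -2.4]
grip_width: 0.238
grip_force: 39.4
```

View pics/w2.png

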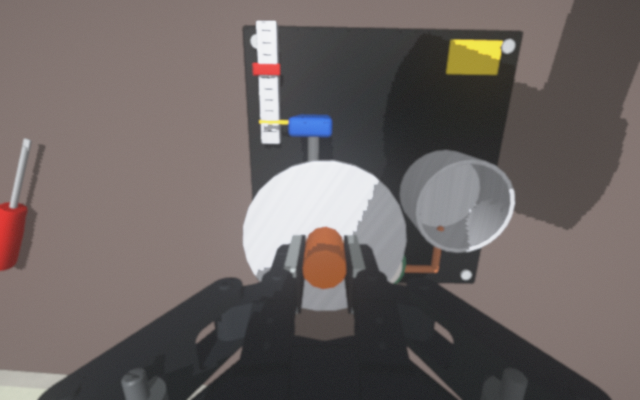

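View pics/s2.png

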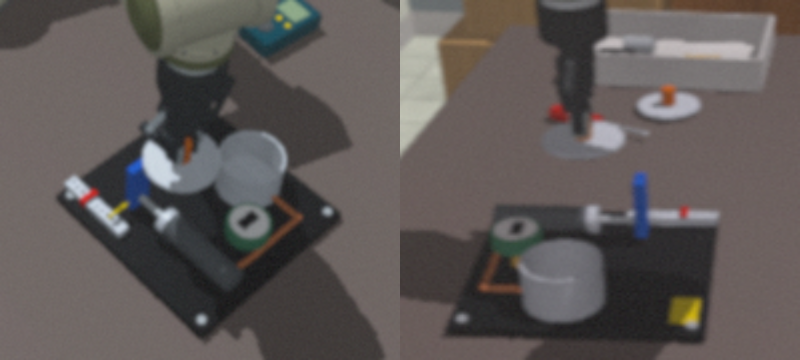

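The wrist view shows the carried lid level at about (325,235). The chamber rim ellipse is around (464,205), the handle top at (312,126), the pointer at y≈122 px and the red mark at (266,69). Next I'll measure the rim, the lid in the hand, the mark and the handle.

```bash
cat > m2.py <<'E'
from w import *
import pickle
from scipy.optimize import least_squares
W,A,B=pickle.load(open("v2.pkl","rb"))
def circ(P,r=None):
    P=np.asarray(P)[:,:2]
    if r is None: f=lambda v:np.hypot(*(P-v[:2]).T)-v[2];x0=[*P.mean(0),45]
    else: f=lambda v:np.hypot(*(P-v).T)-r;x0=P.mean(0)
    s=least_squares(f,x0,loss="soft_l1");return s.x.round(2),np.abs(s.fun).mean().round(2)
g=cv2.GaussianBlur(cv2.cvtColor(W[0],cv2.COLOR_BGR2GRAY),(3,3),0).astype(float)
def edge(c,angs,r0,r1,sgn=-1):
    out=[]
    for a in np.radians(angs):
        rr=np.arange(r0,r1,.5);xy=np.stack([c[0]+rr*np.cos(a),c[1]+rr*np.sin(a)],1).astype(np.float32)
        v=cv2.remap(g.astype(np.float32),xy[:,0].copy(),xy[:,1].copy(),1).ravel();i=np.argmax(sgn*np.gradient(v));out.append(xy[i])
    return out
rim=edge((464,205),range(-60,110,5),38,60)   # outer edge, right/bottom
for z in(65,70,75,80):print("rim",z,circ([onz(W,p,z) for p in rim]))
lid=edge((325,235),list(range(-170,-95,5))+list(range(-85,-15,5)),60,95)
for z in(169,171.5,174,176):print("lid",z,circ([onz(W,p,z) for p in lid]))
# rim height: same centre from side view (ellipse of rim) 
c=circ([onz(W,p,75) for p in rim],45)[0]
print("rim r=45",c,"side px exp",proj(B,(*c,75)),"scene exp",proj(A,(*c,75)))
hb,_=blobs(W[0],(108,120,60),(125,255,255),60);print("blue",hb)
rb,_=blobs(W[0],(0,150,90),(5,255,255),20);rb+=blobs(W[0],(174,150,90),(180,255,255),20)[0];print("red",rb)
yb,_=blobs(W[0],(22,150,100),(35,255,255),15);print("yel",yb)
E
python3 m2.py
python3 - <<'E'
from m2 import *
k=(g<58).astype(np.uint8);n,l,st,ce=cv2.connectedComponentsWithStats(k)
for p in((243,27),(521,31)):print("plate corner",onz(W,p,15).round(1))
E
```

```text
rim 65 (array([620.57, 113.4 ,  46.37]), np.float64(0.2))
rim 70 (array([619.07, 110.66,  45.47]), np.float64(0.19))
rim 75 (array([617.57, 107.92,  44.58]), np.float64(0.19))
rim 80 (array([616.07, 105.19,  43.68]), np.float64(0.19))
lid 169 (array([617.15, -20.78,  47.27]), np.float64(0.1))
lid 171.5 (array([615.95, -20.9 ,  46.51]), np.float64(0.1))
lid 174 (array([614.75, -21.02,  45.74]), np.float64(0.1))
lid 176 (array([613.79, -21.12,  45.13]), np.float64(0.1))
rim r=45 [617.5 107.4] side px exp [279.40210299 217.52293692] scene exp [385.17942463 218.08616999]
blue [([310.2, 125.4], [288, 114, 45, 24, 931])]
red [([265.7, 68.9], [253, 63, 27, 12, 258]), ([10.1, 233.6], [0, 203, 27, 67, 1289])]
yel [([473.5, 56.7], [446, 39, 56, 36, 1815]), ([282.8, 121.6], [279, 120, 8, 4, 27])]
rim 65 (array([620.57, 113.4 ,  46.37]), np.float64(0.2))
rim 70 (array([619.07, 110.66,  45.47]), np.float64(0.19))
rim 75 (array([617.57, 107.92,  44.58]), np.float64(0.19))
rim 80 (array([616.07, 105.19,  43.68]), np.float64(0.19))
lid 169 (array([617.15, -20.78,  47.27]), np.float64(0.1))
lid 171.5 (array([615.95, -20.9 ,  46.51]), np.float64(0.1))
lid 174 (array([614.75, -21.02,  45.74]), np.float64(0.1))
lid 176 (array([613.79, -21.12,  45.13]), np.float64(0.1))
rim r=45 [617.5 107.4] side px exp [279.40210299 217.52293692] scene exp [385.17942463 218.08616999]
blue [([310.2, 125.4], [288, 114, 45, 24, 931])]
red [([265.7, 68.9], [253, 63, 27, 12, 258]), ([10.1, 233.6], [0, 203, 27, 67, 1289])]
yel [([473.5, 56.7], [446, 39, 56, 36, 1815]), ([282.8, 121.6], [279, 120, 8, 4, 27])]
plate corner [ 478.6 -111.8   15. ]
plate corner [455.4 151.   15. ]
```

```bash
python3 - <<'E' 2>/dev/null | tail -8
import m2
from m2 import *
for n,c,ctr,angs in(("scene",A,(385,218),range(-150,-20,5)),("side",B,(280,219),range(-170,-10,5))):
    im=cv2.imread(f"pics/{n}0.png");m2.g=cv2.GaussianBlur(cv2.cvtColor(im,cv2.COLOR_BGR2GRAY),(3,3),0).astype(float)
    # iterate outer rim edge (bright cup->dark plate) on the far side
    e=[]
    for a in np.radians(angs):
        rr=np.arange(5,24,.25);xy=np.stack([ctr[0]+rr*np.cos(a),ctr[1]+rr*np.sin(a)],1).astype(np.float32)
        v=cv2.remap(m2.g.astype(np.float32),xy[:,0].copy(),xy[:,1].copy(),1).ravel();e.append(xy[np.argmax(-np.gradient(v))])
    for z in(73,75,77):print(n,z,circ([onz(c,p,z) for p in e]),circ([onz(c,p,z) for p in e],45))
# plane-free: lid knob/TCP check in scene & side now
E
python3 -m crank '[[[0,0.6,0,0,0,0,10],[0,0.9,0,0,0,0,10],[0,0.9,0,0,0,0,10],[0,0.9,0,0,0,0,10],[0,0.9,0,0,0,0,10],[0,0.7,0,0,0,0,10],[0,0.3,0.2,0,0,0,10],[0,0,0.4,0,0,0,10]]]'
python3 - <<'E'
from w import *
print(delta((618.7,108.8,130)))
for n in("scene","side"):
    c=shot(n);cv2.imwrite(f"pics/{n}3.png",c[0]);s=sense()["eef_pos"]
    print(n,blobs(c[0],(5,140,90),(16,255,255),5)[0],proj(c,s))
E
```

```text
red [([265.7, 68.9], [253, 63, 27, 12, 258]), ([10.1, 233.6], [0, 203, 27, 67, 1289])]
yel [([473.5, 56.7], [446, 39, 56, 36, 1815]), ([282.8, 121.6], [279, 120, 8, 4, 27])]
scene 73 (array([615.98, 111.11,  45.97]), np.float64(0.67)) (array([615.08, 111.88]), np.float64(0.71))
scene 75 (array([616.95, 109.89,  45.87]), np.float64(0.66)) (array([616.13, 110.58]), np.float64(0.71))
scene 77 (array([617.92, 108.67,  45.78]), np.float64(0.66)) (array([617.19, 109.28]), np.float64(0.7))
side 73 (array([618.48, 102.26,  44.96]), np.float64(6.09)) (array([618.47, 102.3 ]), np.float64(6.09))
side 75 (array([617.6 , 105.1 ,  44.84]), np.float64(6.07)) (array([617.55, 105.29]), np.float64(6.08))
side 77 (array([616.72, 107.94,  44.72]), np.float64(6.05)) (array([616.63, 108.28]), np.float64(6.07))
time_s: 8.5
eef_pos: [604.3, 109.5, 166.3]
ee_rot: [0.001, -0.051, 0.999, -0.0]
force: [0.6, -0.8, -1.8]
grip_width: 0.24
grip_force: 39.5
(array([-0.57, -0.09,  1.45]), array([[-9.94755545e-01, -1.02272495e-01,  1.31979423e-03],
       [-1.02272629e-01,  9.94756406e-01, -3.44419165e-05],
       [-1
[... 1305 characters left out ...]
1, 33, 5, 5, 9]), ([492.6, 39.1], [490, 37, 7, 5, 10]), ([485.8, 45.6], [485, 45, 3, 2, 5]), ([491.0, 45.2], [489, 45, 5, 2, 6]), ([474.3, 47.2], [472, 46, 5, 4, 6]), ([492.8, 48.2], [491, 47, 4, 3, 5]), ([487.0, 48.5], [485, 48, 5, 2, 6]), ([491.2, 57.2], [487, 51, 9, 16, 32]), ([485.7, 59.3], [484, 57, 6, 6, 12]), ([492.1, 70.1], [491, 68, 3, 5, 7]), ([484.2, 94.1], [483, 91, 4, 8, 9]), ([320.0, 148.8], [318, 146, 5, 7, 22]), ([390.1, 153.6], [388, 151, 5, 7, 26]), ([203.9, 313.1], [203, 310, 2, 8, 9]), ([206.0, 327.0], [206, 325, 1, 5, 5]), ([101.5, 368.0], [98, 335, 8, 65, 121]), ([208.0, 339.5], [208, 337, 1, 6, 6]), ([213.5, 375.3], [208, 344, 11, 56, 100])] [281.82370875 191.47642641]
```

The rim centre comes out at (618,109,75), with the wrist, scene and side views agreeing to about 2 mm. I'll align, then lower.

```bash
python3 -m crank '[[[-0.3,-0.05,0,0,0,0,10],[-0.27,0,0.2,0,0,0,10],[0,0,0.5,0,0,0,10],[0,0,0.6,0,0,0,10],[0,0,0.6,0,0,0,10],[0,0,0.4,0,0,0,10],[0,0,0.2,0,0,0,10],[0,0,0,0,0,0,10]]]'
python3 - <<'E'
from w import *
print(delta((618.5,108.8,90)))
A=shot("scene");B=shot("side")
x=np.hstack([cv2.resize(A[0][160:260,330:430],(400,400),interpolation=2),cv2.resize(B[0][160:260,230:330],(400,400),interpolation=2)]);cv2.imwrite("pics/c4.png",x)
E
```

```text
time_s: 9.4
eef_pos: [618.3, 108.7, 103.1]
ee_rot: [-0.001, -0.05, 0.999, 0.0]
force: [-0.0, 0.9, -2.0]
grip_width: 0.239
grip_force: 39.5
(array([-0.01,  0.  ,  0.52]), array([[-9.94902512e-01, -1.00835075e-01, -1.13099514e-03],
       [-1.00835160e-01,  9.94903146e-01,  1.88715193e-05],
       [ 1.12332771e-03,  1.32819398e-04, -9.99999360e-01]]))
```

View pics/c4.png

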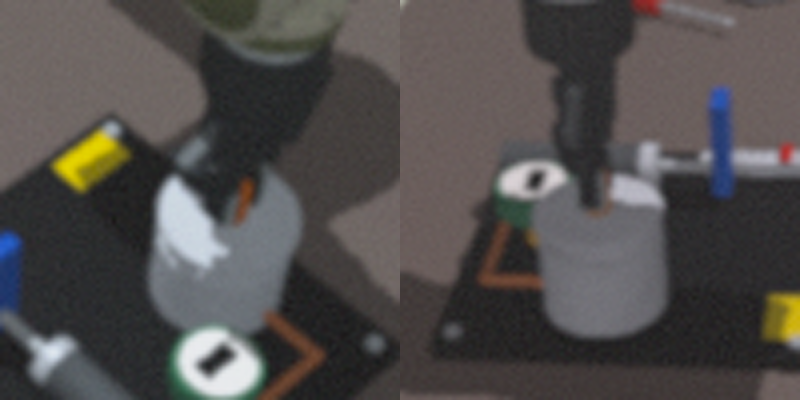

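Both crops show the lid just above the rim and concentric with it, at about (228,210) on the left and (600,195) on the right. I'll lower it gently.

```bash
python3 -m crank '[[[0,0,0.1,0,0,0,10],[0,0,0.1,0,0,0,10],[0,0,0.1,0,0,0,10],[0,0,0.06,0,0,0,10],[0,0,0.06,0,0,0,10],[0,0,0.06,0,0,0,10],[0,0,0,0,0,0,10],[0,0,0,0,0,0,10]]]'
```

```text
time_s: 10.3
eef_pos: [618.5, 108.8, 91.8]
ee_rot: [0.0, -0.051, 0.999, -0.0]
force: [-0.1, 0.5, -2.6]
grip_width: 0.238
grip_force: 39.5
```

```bash
python3 -m crank '[[[0,0,0.04,0,0,0,10],[0,0,0.04,0,0,0,10],[0,0,0.04,0,0,0,10],[0,0,0.04,0,0,0,10],[0,0,0,0,0,0,10],[0,0,0,0,0,0,10],[0,0,0,0,0,0,10],[0,0,0,0,0,0,10]]]'
```

```text
time_s: 11.1
eef_pos: [618.5, 108.8, 88.9]
ee_rot: [0.0, -0.051, 0.999, -0.0]
force: [-4.6, 0.5, 7.1]
grip_width: 0.241
grip_force: 40.4
```

```bash
python3 -m crank '[[[0,0,0,0,0,0,26],[0,0,0,0,0,0,32],[0,0,0,0,0,0,40],[0,0,0,0,0,0,50],[0,0,0,0,0,0,60],[0,0,-0.2,0,0,0,60],[0,0,-0.8,0,0,0,60],[0,0,-1,0,0,0,60]]]'
python3 -m crank '[[[0,0,-1,0,0,0,60],[0,0,-1,0,0,0,60],[0,0,-0.6,0,0,0,60],[0.5,0,0,0,0,0,60],[0.9,0,0,0,0,0,60],[0.6,0,0,0,0,0,60],[0,0,0,0,0,0,60],[0,0,0,0,0,0,60]]]'
python3 - <<'E'
from w import *
import pickle
W=shot("wrist");A=shot("scene");B=shot("side");pickle.dump((W,A,B),open("v2.pkl","wb"));cv2.imwrite("pics/w5.png",W[0])
E
```

```text
time_s: 11.9
eef_pos: [618.1, 108.8, 137.9]
ee_rot: [-0.001, -0.051, 0.999, 0.0]
force: [0.5, 0.2, -0.6]
grip_width: 0.704
grip_force: 0.0
time_s: 12.7
eef_pos: [569.2, 103.7, 203.4]
ee_rot: [0.001, -0.05, 0.999, -0.0]
force: [-0.2, -0.3, 0.4]
grip_width: 0.699
grip_force: 0.0
```

View pics/w5.png

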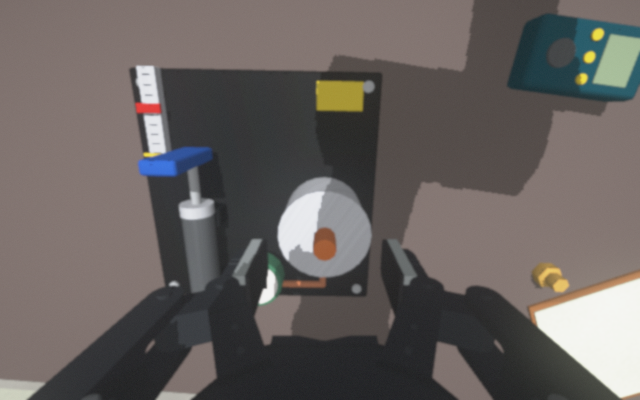

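The lid is on the chamber: the disc is concentric at (325,227), the knob is upright and the gripper is clear. Next I'll check the fit numerically and hover over the handle.

```bash
python3 -m crank '[[[0.2,-0.6,0,0,0,0,60],[0.2,-1,0,0,0,0,60],[0.2,-1,0.2,0,0,0,60],[0.2,-1,0.2,0,0,0,60],[0.13,-1,0.2,0,0,0,60],[0,-0.7,0.2,0,0,0,60],[0,-0.28,0.2,0,0,0,60],[0,0,0,0,0,0,60]]]'
python3 - <<'E' 2>/dev/null
import m2
from m2 import *
lid=edge((325,227),range(-30,215,8),35,62)
print("lid edge");[print(z,circ([onz(W,p,z) for p in lid])) for z in(76,78.5,81,84)]
W=shot("wrist");A=shot("scene");B=shot("side");pickle.dump((W,A,B),open("v3.pkl","wb"));cv2.imwrite("pics/w6.png",W[0])
print(sense()["eef_pos"],proj(W,(560,-37,110)))
for n,c in(("W",W),("A",A),("B",B)):
    print(n,"blue",blobs(c[0],(108,120,60),(125,255,255),40)[0],"red",blobs(c[0],(0,140,80),(5,255,255),6)[0],"yel",blobs(c[0],(20,140,90),(35,255,255),6)[0] if n=="W" else "")
E
```

```text
time_s: 13.65
eef_pos: [559.4, -38.4, 177.0]
ee_rot: [-0.001, -0.05, 0.999, 0.0]
force: [0.4, 0.0, 0.7]
grip_width: 0.702
grip_force: 0.0
rim 65 (array([579.81, 250.68,  48.7 ]), np.float64(5.5))
rim 70 (array([578.3 , 247.91,  47.84]), np.float64(5.4))
rim 75 (array([576.79, 245.15,  46.98]), np.float64(5.31))
rim 80 (array([575.28, 242.38,  46.13]), np.float64(5.21))
lid 169 (array([627.23, 118.36,  94.24]), np.float64(5.9))
lid 171.5 (array([624.97, 117.99,  92.54]), np.float64(5.82))
lid 174 (array([622.74, 117.63,  90.86]), np.float64(5.74))
lid 176 (array([620.95, 117.35,  89.51]), np.float64(5.67))
rim r=45 [577.19 248.15] side px exp [280.97348502 248.90942581] scene exp [412.54987045 184.87437353]
blue [([174.8, 161.4], [138, 147, 75, 30, 1479])]
red [([147.2, 107.9], [136, 103, 25, 10, 191])]
yel [([596.9, 34.1], [592, 29, 11, 11, 94]), ([588.8, 56.8], [584, 52, 11, 10, 85]), ([581.1, 78.5], [576, 74, 11, 10, 79]), ([339.2, 95.6], [316, 81, 48, 30, 1360]), ([146.6, 154.1], [144, 153, 7, 3, 18])]
lid edge
76 (array([619.96, 109.37,  47.81]), np.float64(0.26))
78.5 (array([618.8 , 109.25,  47.37]), np.float64(0.25))
81 (array([617.65, 109.13,  46.92]), np.float64(0.25))
84 (array([616.25, 108.99,  46.39]), np.float64(0.25))
[559.75942402 -36.80372932 177.99539942] [325.20504055 209.57483282]
W blue [([325.3, 194.7], [305, 174, 42, 41, 1415])] red [([280.0, 134.3], [267, 128, 27, 12, 226]), ([26.3, 283.7], [8, 252, 39, 63, 1590])] yel [([477.7, 119.9], [452, 104, 53, 33, 1564]), ([298.9, 183.3], [291, 181, 17, 5, 64]), ([282.5, 183.0], [279, 183, 8, 1, 8])]
A blue [([328.6, 229.4], [323, 217, 13, 28, 259])] red [([304.2, 237.8], [300, 234, 9, 9, 25]), ([251.3, 372.1], [244, 352, 16, 40, 423])] yel 
B blue [([309.8, 195.4], [308, 182, 5, 27, 106])] red [([285.2, 157.9], [277, 154, 18, 9, 95]), ([326.3, 197.2], [326, 196, 2, 4, 6])] yel
```

View pics/w6.png

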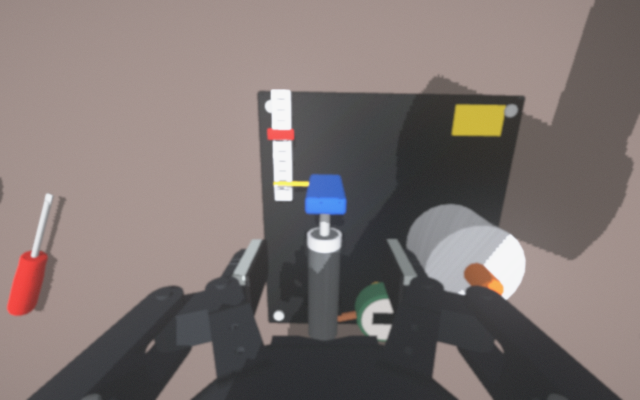

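The wrist view shows the handle top face at about (326,203), the pointer at row 183 with its tip near (274,183), and the mark at (280.5,134). The lid disc fits r=46.9 at z=81, centred at (617.7,109.1), so it is seated. Now I'll work out the handle centre and the travel.

```bash
python3 - <<'E'
from w import *
import pickle
W,A,B=pickle.load(open("v3.pkl","rb"))
im=W[0];h=cv2.cvtColor(im,cv2.COLOR_BGR2HSV)
k=cv2.inRange(h,np.array((108,120,60)),np.array((125,255,255)))
for r in range(172,218,3):
    xs=np.flatnonzero(k[r]);print(r,(xs.min(),xs.max(),h[r,xs,2].mean().round()) if len(xs) else "",end=" ; ")
print()
for p in((305.5,195),(346,195),(306,214),(346,214),(326,204.5)):print(p,onz(W,p,110).round(1))
print("top front corner triang w/ scene/side")
print(tri(W,(326,204.5),B,(310.2,183.5)),tri(W,(326,204.5),A,(328.8,219.5)))
rm=cv2.inRange(h,np.array((0,120,80)),np.array((6,255,255)));rm[:,:200]=0;ys,xs=np.nonzero(rm);print("red rows",ys.min(),ys.max(),np.bincount(ys)[ys.min():])
v=np.array([.9949,.1008,0])
M=onz(W,(280.5,133.9),33);P=onz(W,(284,183.3),42);P2=onz(W,(276,183.1),42)
print(M,P,P2,"travel",(P-M)@v,(P2-M)@v)
for p in((258,92),(524,96),(268,325)):print(onz(W,p,15))
a=onz(W,(272,92),27);b=onz(W,(276,200),27);print("rail dir",a-b,np.degrees(np.arctan2(*(a-b)[[1,0]])))
E
```

```text
172  ; 175 (np.int64(311), np.int64(339), np.float64(172.0)) ; 178 (np.int64(310), np.int64(340), np.float64(195.0)) ; 181 (np.int64(310), np.int64(341), np.float64(196.0)) ; 184 (np.int64(310), np.int64(342), np.float64(196.0)) ; 187 (np.int64(308), np.int64(343), np.float64(194.0)) ; 190 (np.int64(307), np.int64(343), np.float64(195.0)) ; 193 (np.int64(306), np.int64(344), np.float64(195.0)) ; 196 (np.int64(306), np.int64(345), np.float64(203.0)) ; 199 (np.int64(305), np.int64(346), np.float64(236.0)) ; 202 (np.int64(305), np.int64(346), np.float64(233.0)) ; 205 (np.int64(305), np.int64(346), np.float64(238.0)) ; 208 (np.int64(305), np.int64(346), np.float64(237.0)) ; 211 (np.int64(305), np.int64(346), np.float64(231.0)) ; 214 (np.int64(314), np.int64(343), np.float64(148.0)) ; 217  ; 
(305.5, 195) [549.9 -53.  110. ]
(346, 195) [546.8 -22.6 110. ]
(306, 214) [565.1 -51.4 110. ]
(346, 214) [562.  -20.7 110. ]
(326, 204.5) [555.9 -36.8 110. ]
top front corner triang w/ scene/side
(array([554.47604496, -36.87595167, 110.75121532]), np.float64(2.1333275091731134)) (array([554.55027246, -35.90322426, 115.76046707]), np.float64(2.5689762726211502))
red rows 128 139 [ 3  6 15 27 27 27 27 27 27 27 26 12]
[514.16762072 -84.94335066  33.        ] [560.82775444 -77.57258294  42.        ] [561.41157667 -85.45209294  42.        ] travel 47.165140420397265 46.95173054997764
[ 477.46607131 -111.89227133   15.        ]
[454.82812678 151.53971065  15.        ]
[756.08806945 -89.88838497  15.        ]
rail dir [-107.54323611   -9.34596151    0.        ] -175.03323322001856
```

```bash
python3 -m crank '[[[0.1,0,0.5,0,0,0,60],[0,0,0.9,0,0,0,60],[0,0,0.9,0,0,0,60],[0,0,0.9,0,0,0,60],[0,0,0.6,0,0,0,60],[0,0,0.3,0,0,0,60],[0,0,0.1,0,0,0,60],[0,0,0,0,0,0,60]]]' 70
python3 -m crank '[[[0,0,0,0,0,0,20],[0,0,0,0,0,0,20],[0,0,0,0,0,0,20],[0,0,0,0,0,0,20],[0,0,0,0,0,0,20],[0,0,0,0,0,0,20],[0,0,0,0,0,0,20],[0,0,0,0,0,0,20]]]' 70
```

```text
time_s: 14.6
eef_pos: [557.5, -37.4, 73.3]
ee_rot: [0.0, -0.051, 0.999, -0.0]
force: [-0.2, -0.7, 0.3]
grip_width: 0.705
grip_force: 0.0
time_s: 15.4
eef_pos: [557.6, -37.6, 73.7]
ee_rot: [0.001, -0.05, 0.999, -0.0]
force: [-1.8, 2.2, 6.1]
grip_width: 0.368
grip_force: 69.2
```

```bash
python3 -m crank '[[[0.15,0,0,0,0,0,20],[0.3,0,0,0,0,0,20],[0.3,0,0,0,0,0,20],[0.3,0,0,0,0,0,20],[0.3,0,0,0,0,0,20],[0.3,0,0,0,0,0,20],[0.15,0,0,0,0,0,20],[0,0,0,0,0,0,20]]]' 70
python3 - <<'E'
from w import *
W=shot("wrist");A=shot("scene");B=shot("side");cv2.imwrite("pics/w7.png",W[0])
cv2.imwrite("pics/c7.png",np.vstack([cv2.resize(W[0][60:260,200:400],(600,600),interpolation=2)]))
cv2.imwrite("pics/a7.png",A[0])
print(sense()["eef_pos"])
E
```

```text
time_s: 16.2
eef_pos: [513.8, -41.4, 73.7]
ee_rot: [0.002, -0.05, 0.999, 0.0]
force: [8.9, 8.5, 0.8]
grip_width: 0.364
grip_force: 69.3
[514.12502345 -41.37550633  73.74377431]
```

View pics/w7.png

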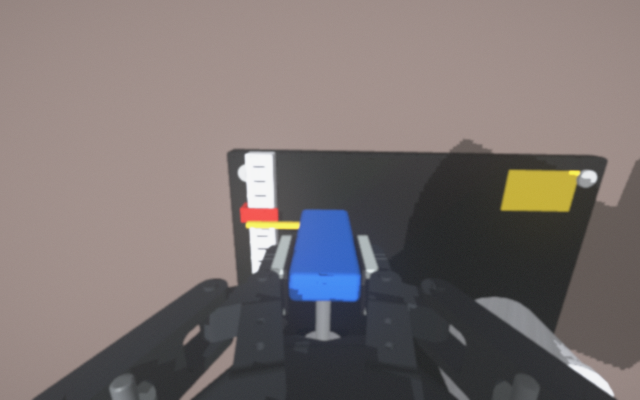

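The pointer is at row 225, just short of the mark (rows ~206–222). I'll measure the remaining distance.

```bash
cat > m7.py <<'E'
from w import *
W=shot("wrist");h=cv2.cvtColor(W[0],cv2.COLOR_BGR2HSV)
rm=cv2.inRange(h,np.array((0,120,80)),np.array((6,255,255)));rm[:,:200]=0;rm[:,330:]=0;rm[300:]=0
ys,xs=np.nonzero(rm);r0=ys.min()
for r in range(r0,ys.max()+1):
    x=np.flatnonzero(rm[r]);
    if len(x):print(r,x.min(),x.max(),h[r,x,2].mean().round(),end=" ; ")
ym=cv2.inRange(h,np.array((22,140,90)),np.array((35,255,255)));ym[:,:200]=0;ym[:,330:]=0;ym[300:]=0
py,px=np.nonzero(ym);print("\nyel",py.min(),py.max(),py.mean(),px.min(),px.max())
v=np.array([.9959,.0906,0])
P=onz(W,(px.mean(),py.mean()),42)
for r in(205,207,214,221):print(r,((P-onz(W,(258,r),33))@v).round(2))
print(sense()["eef_pos"])
E
python3 m7.py
```

```text
202 245 245 159.0 ; 203 244 246 183.0 ; 204 243 246 187.0 ; 205 242 246 187.0 ; 206 241 246 192.0 ; 207 240 247 210.0 ; 208 240 277 225.0 ; 209 240 277 239.0 ; 210 240 277 241.0 ; 211 240 277 242.0 ; 212 240 278 239.0 ; 213 240 278 239.0 ; 214 240 278 239.0 ; 215 240 278 239.0 ; 216 240 278 239.0 ; 217 240 278 239.0 ; 218 240 278 238.0 ; 219 240 278 237.0 ; 220 241 276 238.0 ; 221 241 245 200.0 ; 
yel 222 228 224.43642611683848 246 297
205 10.08
207 8.67
214 3.66
221 -1.42
[514.16288259 -41.36865382  73.76341696]
```

```bash
python3 -m crank '[[[0.05,0,0,0,0,0,20],[0.05,0,0,0,0,0,20],[0.05,0,0,0,0,0,20],[0.01,0,0,0,0,0,20],[0,0,0,0,0,0,20],[0,0,0,0,0,0,20],[0,0,0,0,0,0,20],[0,0,0,0,0,0,20]]]' 70
sed -i 's/for r in(205,207,214,221)/for r in range(204,232,2)/;s/,33))@v).round(2))/,33))@v).round(2),end=" ")/' m7.py; python3 m7.py
python3 - <<'E'
from h import *
for n in("scene","side"):
    c=shot(n);print(n,blobs(c[0],(0,140,80),(5,255,255),5)[0][:3],blobs(c[0],(22,150,120),(35,255,255),5)[0])
E
```

```text
time_s: 17.2
eef_pos: [510.3, -41.7, 73.7]
ee_rot: [0.003, -0.05, 0.999, 0.0]
force: [9.5, 9.0, 1.7]
grip_width: 0.366
grip_force: 69.3
208 244 246 171.0 ; 209 244 246 188.0 ; 210 243 246 188.0 ; 211 242 246 189.0 ; 212 241 246 203.0 ; 213 240 277 214.0 ; 214 240 277 236.0 ; 215 240 278 238.0 ; 216 240 278 238.0 ; 217 240 278 238.0 ; 218 240 278 238.0 ; 219 240 278 237.0 ; 220 241 275 240.0 ; 221 241 245 236.0 ; 222 241 245 235.0 ; 223 241 244 230.0 ; 224 241 244 225.0 ; 225 241 244 218.0 ; 226 241 244 195.0 ; 227 243 244 156.0 ; 
yel 222 228 224.4813559322034 246 297
204 10.82 206 9.4 208 7.98 210 6.56 212 5.13 214 3.69 216 2.25 218 0.8 220 -0.66 222 -2.12 224 -3.59 226 -5.07 228 -6.55 230 -8.04 [510.28393874 -41.66648461  73.73712612]
scene [([301.4, 240.0], [300, 238, 4, 5, 11]), ([251.3, 372.2], [244, 352, 16, 40, 427])] [([352.5, 199.6], [345, 194, 16, 12, 101]), ([308.1, 232.2], [305, 230, 7, 5, 16]), ([124.0, 374.6], [119, 365, 11, 20, 58])]
side [([285.3, 158.1], [277, 154, 18, 10, 103])] [([326.6, 292.7], [325, 292, 4, 3, 9]), ([335.0, 293.7], [334, 293, 3, 3, 7]), ([343.0, 294.7], [342, 294, 3, 3, 7])]
```

The pointer is within about 0.5 mm of the mark's middle, and the rod is gripped and at rest. I'll hand in.

```bash
python3 -c "
from rig import *
print(finish_job())"
```

```text
the job is handed in; nothing more can be done
None
```

I seated the lid level on the chamber and let go, then drew the rod until its pointer stood within about 0.5 mm of the red mark's middle by the wrist camera. I handed the job in at about 17 s, still gripping the handle at 69 N; no verdict came back.

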